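# Seat a connector retainer with bench locking pliers and release them

### The job

Squeeze the handle of the bench locking pliers down over centre, so that the jaw presses the retainer cap home on the connector housing and the pliers stay locked by themselves when you let go. Then flick the release tab down so that the pliers spring open again. Work gently: never push on the handle or the tab with more than 30 N, and leave the loose tools and parts round about where they are.

Things in the scene. Friction and masses are not known exactly. Their poses are not given: they have to be found in the camera images.
- locker: bench locking pliers, plain steel, bolted down on a dark plate 290x70x10 mm. Origin: underside, 35 mm from the plate's middle towards the jaw. +x points to jaw and housing, -x to handle end and release tab. Frame and jaw stand up to 110 mm high at x 0 to 100 mm. The upper handle turns about a level axis at x=30, z=80 mm; the lower one is fixed.
- handle_grip (a point): place to press: upper side of the moving handle, on its black ribbed grip (72 mm long, 24 wide, 14 thick), 130 mm from the pivot along the handle and 8 mm above its centre line. Open: handle 0.53 rad above level, this point 153 mm above the table. Locked: 80 to 101 mm. The limit is passed within 1 to 2 mm of pressing on past the lock stop.
- release_tab (a point): middle of the upper side of the dark ribbed release tab, 28x30 mm, beyond the handle's end: 168 mm from the pliers' origin along -x, 76 mm high. End of a seesaw (axis 48 mm nearer the jaw, 16 mm lower). Pressed down 8 to 33 mm, by screw setting, with 4 to 9 N, it lifts the locked handle back over centre, which springs up. Its travel ends at 39 mm; it returns by a light spring.
- release (a joint): angle of the release lever (rad): 0 at rest, grows as the tab is pressed down, at most 0.80
- retainer (a joint): travel of the retainer cap (m), a white plastic cap 12 x 22 mm on the grey connector housing under the jaw: 0 to 0.001 at the start (5 to 6 mm proud), 0.006 when home on the housing. It stays where it is pushed (friction 2 N). The closing jaw's sprung pad pushes it home.
- nut_a: bystander: loose steel hexagon nut, 21 mm, beside the pliers; origin at its underside
- nut_b: bystander: another such nut
- die: bystander: loose crimp die block, 33 x 56 x 62 mm, standing on the far side of the pliers; origin at its underside
- side_cutters: bystander: loose side cutters, 54 x 146 x 17 mm; origin at the underside
- tape: bystander: loose roll of tape, 94 mm across, 25 mm high; origin at the underside
- spanner: bystander: loose small spanner, 138 mm long; origin at the underside
- handle: the moving upper handle (155 mm from pivot to end); origin on its pivot. It takes up to 18 N at the grip early on (more if fast: it is damped), falling to nothing at the centre, which lies 48 to 63 mm below the open height by an unseen screw setting: feel for it. Past it, the handle drops by itself 4 to 8 mm on to a rigid stop and stays; let go before, it springs open.

How it is judged:
On the way, in this order (a step that is already met when the one before it is completed fails the run):
1. the pliers are locked: the retainer seated and the handle staying down with nothing touching it (height (world z) of handle_grip below 0.104 m and value of joint retainer above 0.0045 m and contact force between each of the fingers, the arm and handle below 0.3 N), for 0.4 s.
2. the release tab is flicked down (at least 0.12 rad) (value of joint release above 0.12 rad), for 0.02 s.
At the end, for the whole second after the job is handed in: The retainer cap is home (within 1.5 mm), the pliers stand open again (the grip point over 140 mm above the table) and the release lever is back up (below 0.08 rad) (height (world z) of handle_grip above 0.14 m and value of joint retainer above 0.0045 m and value of joint release below 0.08 rad); the robot touches nothing.
It fails at once if the handle is pushed with more than 30 N (contact force between any of the fingers, the arm and handle above 30 N).
It fails at once if the release tab is pushed with more than 30 N (contact force between any of the fingers, the arm and release above 30 N).
It fails at once if a loose bystander is displaced by more than 30 mm (distance of any of nut_a, nut_b, die, side_cutters, tape, spanner from where it was at the start of the episode above 0.03 m).
It also fails if it takes over 58 s, if anything falls off the work surface, if the arm or the gripper's body presses on something with over 40 N, if the wrist force passes 120 N, or if a joint passes its speed limit or range.

### The arm

A 6-joint arm with a two-finger parallel gripper is mounted at the origin on a cart in front of the work surface, level with it; the furniture and walls round the work are solid. World frame = base frame: x ahead of the robot, y to its left, z up, the work surface at z = 0. Lengths are in m, angles in rad, forces in N, time in s.
With the tool pointing down it reaches from about 0.35 to 0.975 m from the base axis. Payload 4.9 kg.
Tool frame: the origin (TCP) lies midway between the tips of the shut fingers; the grasp point (between the pads) lies 19 mm behind it; z points along the fingers, y is the direction in which the jaws open and shut (so a half turn about z gives the same grasp; the last joint's range is limited). The gripper opens to 85 mm and grips with 20 to 120 N. Pads are 22 mm wide; open, the fingers measure 114 mm over their backs; the gripper's body (76 mm by 85 mm) begins 54 mm behind the grasp point. The pads swing forward as they close: fully open they stand 13 mm farther back than shut.
Start: joints at [1.125, 0.053, 1.613, -0, 1.476, -0.119], TCP at [0.201, 0.592, 0.231] pointing down, gripper open.
Joint ranges: [-3.01, 3.01], [-1.01, 2.22], [0.06, 2.58], [-1.02, 4.17], [0.09, 2.62], [-3.14, 3.14]. Speed limits (rad/s): [2.57, 2.57, 3.14, 3.14, 3.14, 3.14].

### API

Orientations are given as a rotation vector (axis times angle).
In Python, from rig import arm, camera, calibration gives the robot as it stands.
- The arm moves only by the tool arm_command, never from a script. Its argument "rows" is a list of rows, each an object of numbers: "hand": the closure, from 0 (fully open) to 1 (shut); "tx", "ty", "tz": the shift along the world's x, y, z in mm; "yaw": the turn about the world's z in degrees. A call has 1 to 10 rows; each row shifts and turns the pose as measured when the row begins; what a row does not reach is not made up. A row lasts 1/8 s, in which the tool goes at most 62.5 mm and 10.7 degrees, less where a joint would pass 70% of its speed; a pose out of reach is approached as far as the arm can. A call is refused whole if a number of a shift passes 62.5 or a number of a turn 10.7, either way. A call with a gripper value outside its range is refused whole. The fingers move at their own pace and stop on an object; the grip force is fixed at half the most. Time passes only in rows, so rows that do not move let the fingers close. It gives the time, the measured TCP pose, the force and the opening at its end, in the units of the state.
- arm.get_obs(): the state, without advancing time (a new reading comes with each control period).
- camera(name): name is "side" or "top" or "wrist"; returns the picture (400x640x3 uint8, red, green, blue); there is no depth.
- calibration(name): a dict with "camera_matrix" (3x3 intrinsics, pixels), "cam_to_world" (4x4, takes a point from camera to world coordinates); the wrist camera has in their place "tool_from_camera" (4x4, takes a point from camera to tool coordinates, whose origin is the TCP and whose axes are the flange's). Camera axes: x right, y up, looking along -z (the intrinsics and any distortion apply to the point x, -y, -z); pixel columns grow to the right and rows downward; lengths in m; the calibration is good to about 2 mm. A picture is of the moment at which its call begins: read the wrist's pose just before it. calibration takes no time and is no camera call.
- arm.job_done(): hands the job in, once; it reports no verdict.
The state is a dict: "t": time; "qpos": joint angles; "joint_vel": joint speeds; "tau": joint torques, N m; "ee_pos": TCP position; "ee_rot": TCP orientation; "force": force on the tool from outside, world axes, zero at the start; "ft_torque": the same for the moment, N m; "grip_width": finger opening in m.
Only numpy, scipy, OpenCV 4.12 (cv2) and the standard library are available. Lean on these libraries where they do the work, as an engineer would, in place of code of your own. Each camera call takes 0.05 s, during which the arm holds its last target. There are 200 camera calls.

## Working session

There is one attempt and no reset: what is moved stays moved. The work goes in short steps, Python scripts to look and compute and a tool call to move; the robot and the scene stay as the last step left them, time stands still between calls to the robot, and variables do not carry over. Pictures are saved under pics/ and viewed, about 8 in all and at most 12, crops included, and the job is handed in when it is done.

Besides the shell and the picture viewer there is one more tool, called after ">>>" as name(argument=value, ...), one argument or row to a line, values as JSON. arm_command: Moves the arm, as the interface text tells. Its arguments: {"type":"object","properties":{"rows":{"type":"array"}},"required":["rows"]}

```bash
mkdir -p pics; cat > h.py <<'E'
import numpy as np, cv2
from rig import arm, camera, calibration
def save(n,f): 
    im=camera(n); cv2.imwrite('pics/'+f,im[:,:,::-1]); return im
def ray(n,u,v):
    c=calibration(n);K=np.array(c['camera_matrix']);T=np.array(c['cam_to_world'])
    d=np.linalg.inv(K)@[u,v,1]; d=T[:3,:3]@[d[0],-d[1],-d[2]]
    return T[:3,3],d
def onz(n,u,v,z):
    o,d=ray(n,u,v); return o+d*(z-o[2])/d[2]
def proj(n,p):
    c=calibration(n);K=np.array(c['camera_matrix']);T=np.linalg.inv(np.array(c['cam_to_world']))
    q=T[:3,:3]@np.array(p)+T[:3,3]; q=K@[q[0],-q[1],-q[2]]; return q[:2]/q[2]
E
python3 - <<'E'
from h import *
o=arm.get_obs();print(o)
save('top','top1.png');save('side','side1.png')
for n in('top','side'):print(calibration(n))
E
```

```text
{'t': 0.0, 'qpos': array([ 1.12502156e+00,  5.33228898e-02,  1.61428938e+00, -1.95459637e-06,
        1.47599031e+00, -1.19002706e-01]), 'joint_vel': array([-0.00115365, -0.00063277,  0.00168793, -0.00071333, -0.00042386,
        0.00052968]), 'tau': array([ 1.22156252e-03, -3.93701327e+01, -3.70172024e+01, -6.11573682e-05,
        7.25929698e-03, -2.47681436e-05]), 'ee_pos': array([0.20035054, 0.59136481, 0.23008684]), 'ee_rot': array([-5.10920353e-01, -3.09920129e+00,  3.03243988e-03]), 'force': array([ 0.43567511, -0.22691524,  0.54707752]), 'ft_torque': array([-0.04619651,  0.02946414, -0.00299451]), 'grip_width': 0.08541340587137075}
{'camera_matrix': array([[426.20161022,   0.        , 322.76188586],
       [  0.        , 426.20161022, 202.96234522],
       [  0.        ,   0.        ,   1.        ]]), 'cam_to_world': array([[ 0.02132124,  0.99474384, -0.10015034,  0.47213361],
       [-0.99972804,  0.02026642, -0.01153809, -0.16759669],
       [-0.00944776,  0.10036911,  0.99490541,  1.08728019],
       [ 0.        ,  0.        ,  0.        ,  1.        ]])}
{'camera_matrix': array([[424.9048396 ,   0.        , 327.10271319],
       [  0.        , 424.9048396 , 200.67557892],
       [  0.        ,   0.        ,   1.        ]]), 'cam_to_world': array([[-0.94791781,  0.21152203, -0.23813915,  0.30894277],
       [-0.31822642, -0.59711007,  0.73633654,  0.54301307],
       [ 0.01355612,  0.77376869,  0.63332317,  0.72302394],
       [ 0.        ,  0.        ,  0.        ,  1.        ]])}
```

View pics/top1.png

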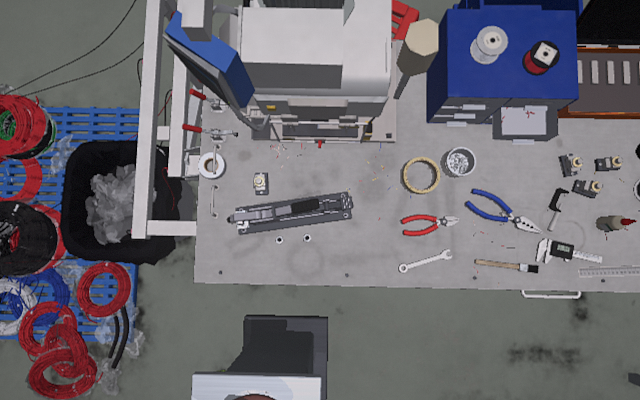

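View pics/side1.png

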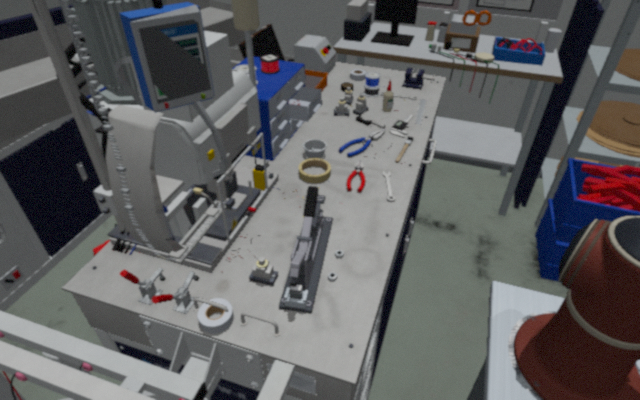

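The top view shows the pliers lying from the jaw (~(235,220)) to the tab (~(345,200)), with the nuts at (279,240) and (307,238) and the die at (260,182). In the side view the handle stands open at (312,200). I'll enlarge both.

```bash
python3 - <<'E'
from h import *
a=cv2.imread('pics/top1.png')[170:260,220:365]; b=cv2.imread('pics/side1.png')[170:320,250:370]
a=cv2.resize(a,None,fx=5,fy=5,interpolation=cv2.INTER_CUBIC)
b=cv2.resize(b,None,fx=4,fy=4,interpolation=cv2.INTER_CUBIC)
cv2.imwrite('pics/c1.png',a);cv2.imwrite('pics/c2.png',b)
E
```

```text
(no output)
```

View pics/c1.png

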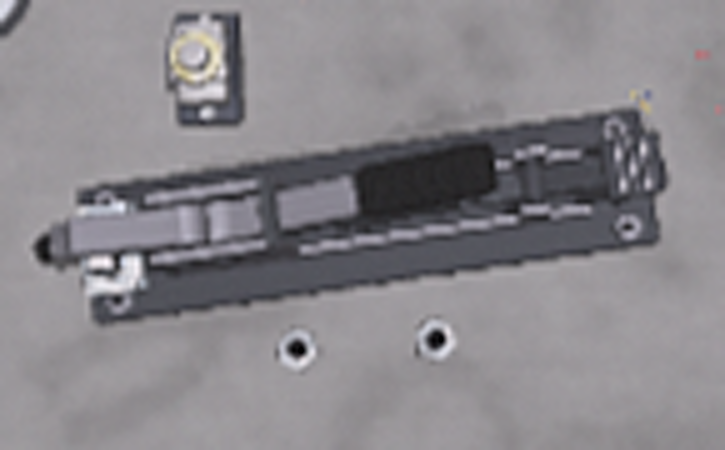

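View pics/c2.png

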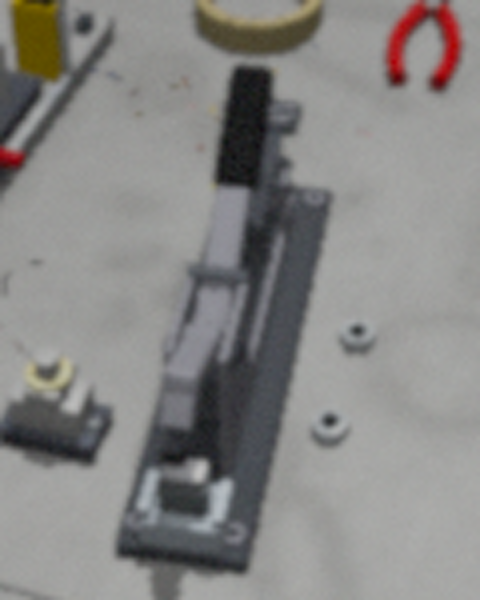

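The crops show plate corners (crop px) of about (80,190), (95,322), (658,242) and (638,110). The grip spans (358-492, 150-210) and the tab is at about (635,163).

```bash
python3 - <<'E'
from h import *
f=lambda u,v,z:onz('top',220+(u-2)/5,170+(v-2)/5,z)
C=[f(80,190,.01),f(95,322,.01),f(658,242,.01),f(638,110,.01)]
C=np.array(C);print(C.round(4))
print([round(float(np.linalg.norm(C[i]-C[(i+1)%4])),4) for i in range(4)])
m=C.mean(0); ax=(C[0]+C[1]-C[2]-C[3])[:2]; ax/=np.linalg.norm(ax)
o=m[:2]+.035*ax
print('axis',ax,np.degrees(np.arctan2(ax[1],ax[0])),'origin',o)
tab=o-.168*ax;print('tab',tab,'meas',f(635,163,.076))
def grip(a): 
    x=.03-.130*np.cos(a)-.008*np.sin(a)   # towards -x, up
    x=.03-(.130*np.cos(a)+.008*np.sin(a)*1*-1*-1) if 0 else .03-(.130*np.cos(a)-.008*np.sin(a))
    return x,.08+.130*np.sin(a)+.008*np.cos(a)
for a in(.53,.3,.15,.05,-.0):
    x,z=grip(a); print(a,(o+x*ax).round(4),round(z,4),x)
print('grip meas',f(425,182,.153))
for n,u,v in(('nut',297,349),('nut',435,340)):print(n,f(u,v,.01))
print('die',f(205,60,.05))
x,z=grip(.53);print(proj('side',[*(o+x*ax),z]),proj('side',[*tab,.076]))
E
```

```text
[[ 0.5642  0.0662  0.01  ]
 [ 0.4974  0.0558  0.01  ]
 [ 0.5438 -0.2279  0.01  ]
 [ 0.6109 -0.2167  0.01  ]]
[0.0676, 0.2875, 0.068, 0.2868]
axis [-0.16208809  0.98677629] 99.32811711931816 origin [ 0.54842113 -0.04608135]
tab [ 0.57565193 -0.21185977] meas [ 0.57691627 -0.21265269  0.076     ]
0.53 [ 0.5611 -0.1232] 0.1526 -0.07812065243728017
0.3 [ 0.5633 -0.1367] 0.1261 -0.09182958193303807
0.15 [ 0.5642 -0.1421] 0.1073 -0.0973447350718967
0.05 [ 0.5645 -0.1442] 0.0945 -0.09943770049718018
-0.0 [ 0.5646 -0.1448] 0.088 -0.1
grip meas [ 0.55864303 -0.11690744  0.153     ]
nut [ 0.4860134  -0.04675377  0.01      ]
nut [ 0.49200783 -0.11623999  0.01      ]
die [ 0.62628308 -0.00141605  0.05      ]
[310.9120593  196.12841799] [318.27992328 197.98767066]
```

>>> arm_command(
  rows=[
    {"ty":-50,"tx":8,"tz":10,"yaw":-10,"hand":1},
    {"ty":-50,"tx":8,"tz":10,"yaw":-10,"hand":1},
    {"ty":-50,"tx":8,"yaw":-10,"hand":1},
    {"ty":-50,"tx":8,"yaw":-10,"hand":1},
    {"ty":-50,"tx":8,"yaw":-10,"hand":1},
    {"ty":-40,"tx":8,"yaw":-10,"hand":1},
  ],
)

```text
$.rows[2]: bad value
```

>>> arm_command(
  rows=[
    {"ty":-50,"tx":8,"tz":10,"yaw":-10,"hand":1},
    {"ty":-50,"tx":8,"tz":10,"yaw":-10,"hand":1},
    {"ty":-50,"tx":8,"tz":0,"yaw":-10,"hand":1},
    {"ty":-50,"tx":8,"tz":0,"yaw":-10,"hand":1},
    {"ty":-50,"tx":8,"tz":0,"yaw":-10,"hand":1},
    {"ty":-40,"tx":8,"tz":0,"yaw":-10,"hand":1},
  ],
)

```text
t: 0.85
ee_pos: [0.2472, 0.2937, 0.2455]
ee_rot: [-2.025, -2.396, 0.012]
force: [-0.2, 0.8, 0.1]
grip_width: -0.0002
```

>>> arm_command(
  rows=[
    {"ty":-50,"tx":30,"tz":0,"yaw":0,"hand":1},
    {"ty":-50,"tx":30,"tz":0,"yaw":0,"hand":1},
    {"ty":-50,"tx":30,"tz":0,"yaw":0,"hand":1},
    {"ty":-50,"tx":30,"tz":0,"yaw":0,"hand":1},
    {"ty":-50,"tx":35,"tz":0,"yaw":0,"hand":1},
    {"ty":-50,"tx":35,"tz":0,"yaw":0,"hand":1},
    {"ty":-50,"tx":50,"tz":0,"yaw":0,"hand":1},
    {"ty":-50,"tx":50,"tz":0,"yaw":0,"hand":1},
  ],
)

```text
t: 1.85
ee_pos: [0.5256, -0.1054, 0.2434]
ee_rot: [-2.027, -2.397, 0.005]
force: [0.2, 0.0, 0.4]
grip_width: 0.0001
```

>>> arm_command(
  rows=[
    {"ty":-20,"tx":35,"tz":-20,"yaw":0,"hand":1},
    {"ty":0,"tx":0,"tz":0,"yaw":0,"hand":1},
  ],
)

```text
t: 2.1
ee_pos: [0.5626, -0.1294, 0.2205]
ee_rot: [-2.03, -2.39, 0.007]
force: [-1.4, 0.3, -0.5]
grip_width: -0.0001
```

```bash
python3 - <<'E'
from h import *
from scipy.spatial.transform import Rotation as Rn
o=arm.get_obs();print(o['t'],o['ee_pos'],o['ee_rot'],o['force'])
c=calibration('wrist');print(c)
im=save('wrist','w1.png')
R=Rn.from_rotvec(o['ee_rot']).as_matrix();T=np.array(c['tool_from_camera']);K=np.array(c['camera_matrix'])
def wp(p):
    q=R.T@(np.array(p)-o['ee_pos']); q=T[:3,:3].T@(q-T[:3,3]); q=K@[q[0],-q[1],-q[2]];return q[:2]/q[2]
O=np.array([.5484,-.0461]);ax=np.array([-.162,.9868])
for n,x,z in(('grip',-.078,.1526),('tab',-.168,.076),('plate end',-.18,.01),('hend',-.104,.158)):
    print(n,wp([*(O+x*ax),z]))
s=save('side','s2.png')[120:270,240:400]
cv2.imwrite('pics/m.png',np.vstack([im[:,:,::-1],cv2.resize(s,(427,400))[:200,:,::-1].repeat(1,0)][:1]))
E
```

```text
2.1 [ 0.56260584 -0.12939951  0.22053232] [-2.03039212 -2.38994441  0.00687395] [-1.4315237   0.30265591 -0.49401712]
{'camera_matrix': array([[358.33700215,   0.        , 326.24968493],
       [  0.        , 358.33700215, 202.8552034 ],
       [  0.        ,   0.        ,   1.        ]]), 'tool_from_camera': array([[-2.55681682e-04,  9.47248017e-01,  3.20501371e-01,
         8.20877578e-02],
       [ 9.99999728e-01,  2.05593636e-05,  7.36991530e-04,
         2.29540611e-04],
       [ 6.91524461e-04,  3.20501473e-01, -9.47247765e-01,
        -1.42033241e-01],
       [ 0.00000000e+00,  0.00000000e+00,  0.00000000e+00,
         1.00000000e+00]])}
grip [326.06102426 209.91317878]
tab [326.83224785 274.9092417 ]
plate end [327.20426782 253.7885837 ]
hend [326.02454551 251.55330769]
```

View pics/w1.png

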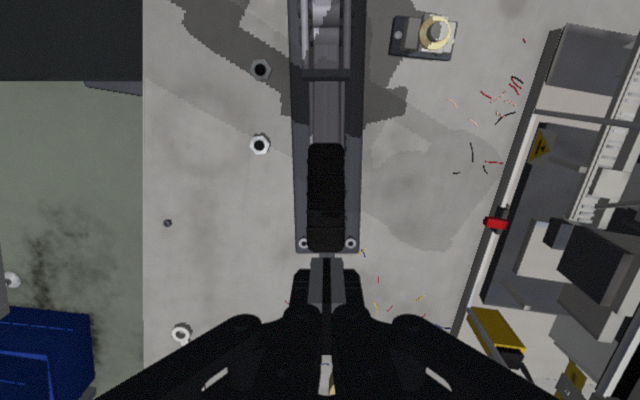

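The wrist view confirms the pose: the grip runs down column 326, rows 143–252, and the prediction was column 326 with its end at row 251.5. Pressing can begin.

>>> arm_command(
  rows=[
    {"ty":0,"tx":0,"tz":-25,"yaw":0,"hand":1},
    {"ty":0,"tx":0,"tz":-25,"yaw":0,"hand":1},
    {"ty":0,"tx":0,"tz":-5,"yaw":0,"hand":1},
    {"ty":0,"tx":0,"tz":-3,"yaw":0,"hand":1},
    {"ty":0,"tx":0,"tz":-3,"yaw":0,"hand":1},
  ],
)

```text
t: 2.82
ee_pos: [0.5626, -0.1256, 0.1691]
ee_rot: [2.022, 2.393, 0.003]
force: [0.6, 0.4, -0.4]
grip_width: -0.0002
```

>>> arm_command(
  rows=[
    {"ty":-3,"tx":0,"tz":-4,"yaw":0,"hand":1},
    {"ty":-1,"tx":0,"tz":-4,"yaw":0,"hand":1},
    {"ty":0,"tx":0,"tz":-4,"yaw":0,"hand":1},
  ],
)

```text
t: 3.2
ee_pos: [0.5647, -0.131, 0.1609]
ee_rot: [2.017, 2.387, 0.005]
force: [-2.2, -0.6, 10.1]
grip_width: -0.0001
```

>>> arm_command(
  rows=[
    {"ty":-1,"tx":0,"tz":-3,"yaw":0,"hand":1},
    {"ty":-1,"tx":0,"tz":-3,"yaw":0,"hand":1},
  ],
)

```text
t: 3.45
ee_pos: [0.5656, -0.1326, 0.1585]
ee_rot: [2.017, 2.387, 0.008]
force: [-4.9, 3.7, 7.4]
grip_width: 0.0004
```

>>> arm_command(
  rows=[
    {"ty":-1,"tx":-1,"tz":-4,"yaw":0,"hand":1},
    {"ty":-1,"tx":-1,"tz":-4,"yaw":0,"hand":1},
    {"ty":-1,"tx":-1,"tz":-4,"yaw":0,"hand":1},
  ],
)

```text
t: 3.82
ee_pos: [0.5654, -0.1355, 0.1539]
ee_rot: [2.015, 2.384, 0.016]
force: [-2.4, 3.4, 9.4]
grip_width: 0.0
```

>>> arm_command(
  rows=[
    {"ty":-1,"tx":0,"tz":-4,"yaw":0,"hand":1},
    {"ty":-1,"tx":0,"tz":-4,"yaw":0,"hand":1},
    {"ty":-1,"tx":0,"tz":-4,"yaw":0,"hand":1},
  ],
)

```text
t: 4.2
ee_pos: [0.5672, -0.1378, 0.1493]
ee_rot: [2.014, 2.383, 0.022]
force: [-5.7, 4.4, 10.9]
grip_width: 0.0003
```

>>> arm_command(
  rows=[
    {"ty":-1,"tx":-3,"tz":-6,"yaw":0,"hand":1},
    {"ty":-1,"tx":-3,"tz":-6,"yaw":0,"hand":1},
    {"ty":-1,"tx":-3,"tz":-6,"yaw":0,"hand":1},
  ],
)

```text
t: 4.58
ee_pos: [0.5648, -0.1416, 0.1427]
ee_rot: [2.004, 2.372, 0.036]
force: [-0.2, 3.9, 12.3]
grip_width: -0.0002
```

>>> arm_command(
  rows=[
    {"ty":-1,"tx":-2,"tz":-6,"yaw":0,"hand":1},
    {"ty":-1,"tx":-2,"tz":-6,"yaw":0,"hand":1},
    {"ty":-1,"tx":-2,"tz":-6,"yaw":0,"hand":1},
  ],
)

```text
t: 4.95
ee_pos: [0.5662, -0.1442, 0.1365]
ee_rot: [1.995, 2.361, 0.056]
force: [-2.3, 3.5, 12.0]
grip_width: -0.0003
```

>>> arm_command(
  rows=[
    {"ty":1,"tx":-2,"tz":-6,"yaw":0,"hand":1},
    {"ty":1,"tx":-2,"tz":-6,"yaw":0,"hand":1},
    {"ty":1,"tx":-2,"tz":-6,"yaw":0,"hand":1},
    {"ty":1,"tx":-2,"tz":-6,"yaw":0,"hand":1},
  ],
)

```text
t: 5.45
ee_pos: [0.5679, -0.1462, 0.1301]
ee_rot: [1.977, 2.34, 0.063]
force: [-3.7, -0.9, 12.8]
grip_width: -0.0002
```

>>> arm_command(
  rows=[
    {"ty":1,"tx":-2,"tz":-5,"yaw":0,"hand":1},
    {"ty":1,"tx":-2,"tz":-5,"yaw":0,"hand":1},
    {"ty":1,"tx":-2,"tz":-5,"yaw":0,"hand":1},
  ],
)

```text
t: 5.82
ee_pos: [0.5679, -0.1474, 0.1269]
ee_rot: [1.966, 2.327, 0.066]
force: [-2.9, 0.3, 12.5]
grip_width: -0.0002
```

>>> arm_command(
  rows=[
    {"ty":2,"tx":-3,"tz":-8,"yaw":0,"hand":1},
    {"ty":2,"tx":-3,"tz":-8,"yaw":0,"hand":1},
    {"ty":2,"tx":-3,"tz":-8,"yaw":0,"hand":1},
  ],
)

```text
t: 6.2
ee_pos: [0.5678, -0.1501, 0.1174]
ee_rot: [1.946, 2.304, 0.064]
force: [-1.8, -4.5, 11.0]
grip_width: 0.0001
```

```bash
python3 - <<'E'
from h import *
from scipy.spatial.transform import Rotation as Rn
o=arm.get_obs();print(o['ee_pos'],o['force'],o['ft_torque'],'\n',Rn.from_rotvec(o['ee_rot']).as_matrix().round(3))
E
```

```text
[ 0.56781766 -0.15012357  0.11735844] [-1.81579167 -4.50674429 10.99311878] [-0.91477812  0.13001902 -0.11688022] 
 [[-0.163  0.979  0.123]
 [ 0.984  0.17  -0.048]
 [-0.068  0.113 -0.991]]
```

>>> arm_command(
  rows=[
    {"ty":3,"tx":-3,"tz":-6,"yaw":0,"hand":1},
    {"ty":3,"tx":-3,"tz":-6,"yaw":0,"hand":1},
  ],
)

```text
t: 6.45
ee_pos: [0.5678, -0.1506, 0.1143]
ee_rot: [1.932, 2.288, 0.062]
force: [-1.0, -6.4, 10.6]
grip_width: 0.0001
```

>>> arm_command(
  rows=[
    {"ty":2,"tx":-2,"tz":-5,"yaw":0,"hand":1},
  ],
)

```text
t: 6.58
ee_pos: [0.5681, -0.1511, 0.1132]
ee_rot: [1.927, 2.281, 0.062]
force: [-3.0, -2.3, 9.7]
grip_width: -0.0002
```

>>> arm_command(
  rows=[
    {"ty":2,"tx":-2,"tz":-4,"yaw":0,"hand":1},
  ],
)

```text
t: 6.7
ee_pos: [0.5682, -0.1512, 0.1126]
ee_rot: [1.923, 2.276, 0.062]
force: [-2.1, -2.7, 9.7]
grip_width: 0.0
```

>>> arm_command(
  rows=[
    {"ty":2,"tx":-2,"tz":-7,"yaw":0,"hand":1},
    {"ty":2,"tx":-2,"tz":-7,"yaw":0,"hand":1},
  ],
)

```text
t: 6.95
ee_pos: [0.5684, -0.1521, 0.1055]
ee_rot: [1.913, 2.265, 0.059]
force: [-1.8, -4.5, 8.1]
grip_width: -0.0001
```

>>> arm_command(
  rows=[
    {"ty":2,"tx":-2,"tz":-6,"yaw":0,"hand":1},
  ],
)

```text
t: 7.08
ee_pos: [0.568, -0.152, 0.102]
ee_rot: [1.909, 2.26, 0.058]
force: [-0.6, -3.2, 4.5]
grip_width: 0.0002
```

>>> arm_command(
  rows=[
    {"ty":2,"tx":-2,"tz":-6,"yaw":0,"hand":1},
  ],
)

```text
t: 7.2
ee_pos: [0.5676, -0.1515, 0.098]
ee_rot: [1.906, 2.256, 0.059]
force: [1.7, -1.5, 4.4]
grip_width: 0.0
```

>>> arm_command(
  rows=[
    {"ty":1,"tx":-1,"tz":-3,"yaw":0,"hand":1},
  ],
)

```text
t: 7.32
ee_pos: [0.5668, -0.1506, 0.0951]
ee_rot: [1.906, 2.255, 0.059]
force: [-0.3, 0.3, 1.1]
grip_width: -0.0001
```

>>> arm_command(
  rows=[
    {"ty":1,"tx":-1,"tz":-3,"yaw":0,"hand":1},
  ],
)

```text
t: 7.45
ee_pos: [0.5654, -0.1492, 0.0913]
ee_rot: [1.907, 2.256, 0.06]
force: [0.2, -0.0, -0.1]
grip_width: -0.0004
```

>>> arm_command(
  rows=[
    {"ty":1,"tx":-1,"tz":-3,"yaw":0,"hand":1},
  ],
)

```text
t: 7.58
ee_pos: [0.5655, -0.1488, 0.0895]
ee_rot: [1.905, 2.254, 0.06]
force: [-0.8, -2.6, 13.5]
grip_width: -0.0001
```

The force fell to zero and then rose to 13.5 N, so the handle went over centre and reached its stop. I'll lift off and look.

>>> arm_command(
  rows=[
    {"ty":0,"tx":0,"tz":5,"yaw":0,"hand":1},
    {"ty":0,"tx":0,"tz":15,"yaw":0,"hand":1},
    {"ty":-10,"tx":0,"tz":30,"yaw":0,"hand":1},
    {"ty":-20,"tx":0,"tz":30,"yaw":0,"hand":1},
    {"ty":-20,"tx":0,"tz":0,"yaw":0,"hand":1},
    {"ty":-15,"tx":0,"tz":0,"yaw":0,"hand":1},
    {"ty":0,"tx":0,"tz":0,"yaw":0,"hand":1},
  ],
)

```text
t: 8.45
ee_pos: [0.5614, -0.2127, 0.1675]
ee_rot: [1.911, 2.264, 0.059]
force: [0.2, -0.4, 0.2]
grip_width: -0.0001
```

```bash
python3 - <<'E'
from h import *
o=arm.get_obs();print(o['t'],o['ee_pos'],o['force'])
s=save('side','s3.png')[150:310,250:380]; w=save('wrist','w3.png')
a=cv2.resize(s,(325,400),interpolation=cv2.INTER_CUBIC);b=w[:,170:490]
cv2.imwrite('pics/m3.png',np.hstack([a,b])[:,:,::-1])
print(proj('side',[.5645,-.1442,.0945]))
E
```

```text
8.45 [ 0.56139844 -0.21266389  0.16754431] [ 0.18505519 -0.37236471  0.18686399]
[312.97723461 210.33423445]
```

View pics/m3.png

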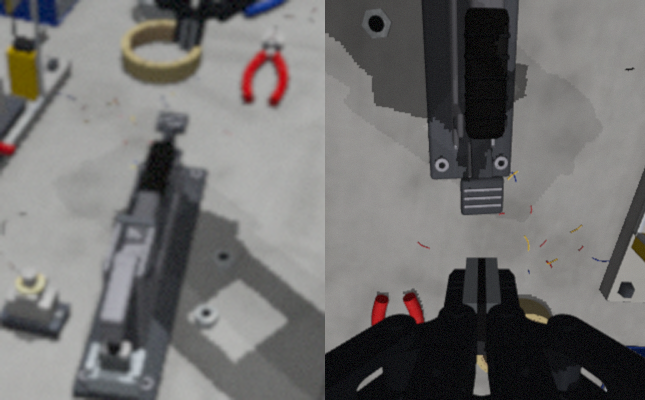

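The handle is staying down after release, and the tab shows at wrist px (327,196).

```bash
python3 - <<'E'
from h import *
from scipy.spatial.transform import Rotation as Rn
o=arm.get_obs();c=calibration('wrist');R=Rn.from_rotvec(o['ee_rot']).as_matrix();T=np.array(c['tool_from_camera'])
for u,v in((327,196),(327,214)):
    d=np.linalg.inv(np.array(c['camera_matrix']))@[u,v,1];d=R@T[:3,:3]@[d[0],-d[1],-d[2]]
    p=o['ee_pos']+R@T[:3,3];print((p+d*(.076-p[2])/d[2]).round(4))
print(R[:,2],o['t'],o['ee_pos'])
E
```

```text
[ 0.575  -0.2113  0.076 ]
[ 0.5775 -0.2249  0.076 ]
[ 0.15993938 -0.08341163 -0.98359641] 8.55 [ 0.56121695 -0.2116087   0.16704308]
```

>>> arm_command(
  rows=[
    {"ty":-8,"tx":14,"tz":-25,"yaw":0,"hand":1},
    {"ty":0,"tx":0,"tz":-25,"yaw":0,"hand":1},
    {"ty":0,"tx":0,"tz":-20,"yaw":0,"hand":1},
    {"ty":0,"tx":0,"tz":-5,"yaw":0,"hand":1},
  ],
)

```text
t: 9.05
ee_pos: [0.5747, -0.217, 0.0877]
ee_rot: [1.91, 2.271, 0.059]
force: [0.5, -0.1, -0.2]
grip_width: -0.0004
```

>>> arm_command(
  rows=[
    {"ty":-2,"tx":1,"tz":-5,"yaw":0,"hand":1},
    {"ty":0,"tx":0,"tz":-5,"yaw":0,"hand":1},
    {"ty":0,"tx":0,"tz":-5,"yaw":0,"hand":1},
  ],
)

```text
t: 9.43
ee_pos: [0.577, -0.2197, 0.074]
ee_rot: [1.907, 2.269, 0.06]
force: [-1.5, -0.6, 1.3]
grip_width: -0.0004
```

>>> arm_command(
  rows=[
    {"ty":0,"tx":0,"tz":-5,"yaw":0,"hand":1},
    {"ty":0,"tx":0,"tz":-5,"yaw":0,"hand":1},
  ],
)

```text
t: 9.68
ee_pos: [0.5779, -0.2208, 0.0653]
ee_rot: [1.905, 2.266, 0.059]
force: [-3.7, -0.3, 7.6]
grip_width: 0.0002
```

>>> arm_command(
  rows=[
    {"ty":0,"tx":0,"tz":-4,"yaw":0,"hand":1},
    {"ty":0,"tx":0,"tz":-4,"yaw":0,"hand":1},
  ],
)

```text
t: 9.93
ee_pos: [0.5782, -0.2212, 0.0583]
ee_rot: [1.905, 2.266, 0.059]
force: [-1.5, -0.7, 1.9]
grip_width: -0.0001
```

The force dropped from 7.6 to 1.9 N, so the handle has probably sprung open. I'll back off and check.

>>> arm_command(
  rows=[
    {"ty":-2,"tx":0,"tz":10,"yaw":0,"hand":1},
    {"ty":-5,"tx":0,"tz":25,"yaw":0,"hand":1},
    {"ty":-20,"tx":0,"tz":40,"yaw":0,"hand":1},
    {"ty":-20,"tx":0,"tz":40,"yaw":0,"hand":1},
    {"ty":-20,"tx":0,"tz":40,"yaw":0,"hand":1},
    {"ty":0,"tx":0,"tz":0,"yaw":0,"hand":1},
  ],
)

```text
t: 10.68
ee_pos: [0.5771, -0.2882, 0.2182]
ee_rot: [1.905, 2.268, 0.062]
force: [0.7, 0.6, 0.4]
grip_width: 0.0001
```

```bash
python3 - <<'E'
from h import *
o=arm.get_obs();print(o['t'],o['ee_pos'],o['force'])
s=save('side','s4.png')[150:310,250:380]; w=save('wrist','w4.png')
a=cv2.resize(s,(325,400),interpolation=cv2.INTER_CUBIC);b=w[:,170:490]
cv2.imwrite('pics/m4.png',np.hstack([a,b])[:,:,::-1])
E
```

```text
10.675 [ 0.57710463 -0.28815227  0.21822352] [0.70255303 0.5738671  0.40379797]
```

View pics/m4.png

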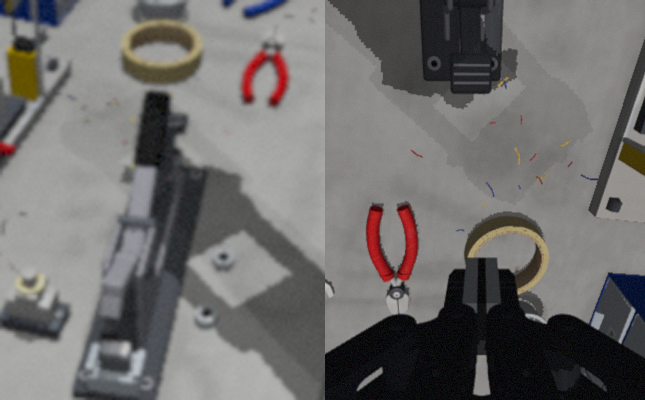

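The handle is open again: the grip top is at side px (312,188), against (312,187) at the start. The tab looks level. As a last check, I'll compare the cap before and after.

```bash
python3 - <<'E'
import cv2,numpy as np
f=lambda n:cv2.resize(cv2.imread('pics/'+n)[270:315,275:315],(360,405),interpolation=cv2.INTER_CUBIC)
cv2.imwrite('pics/cap.png',np.hstack([f('side1.png'),f('s4.png')]))
E
```

```text
(no output)
```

View pics/cap.png

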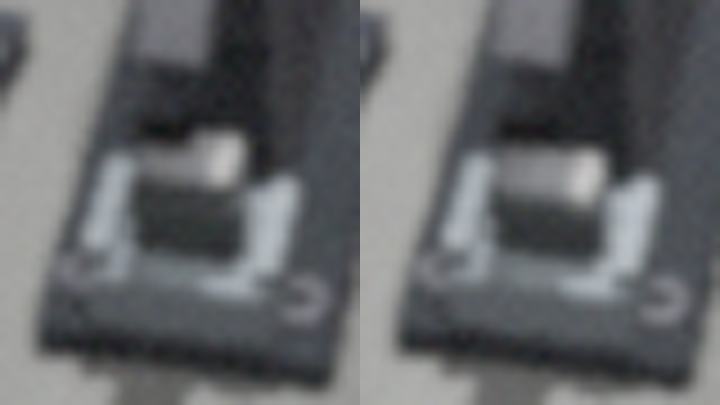

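The white cap sits clearly lower than before, its top edge having moved from row ~130 to ~147 at 9x. It has been pushed home, so I'm handing in.

```bash
python3 -c "
from rig import arm
print(arm.job_done())"
```

```text
the job is handed in; nothing more can be done
None
```

The pliers were locked and released again, and I handed the job in at about 10.8 s of the 58 s allowed. The hand-in gives no verdict.

- **Locking:** I pressed the handle down with shut fingers. The force peaked at about 13 N during the press, fell to zero at the centre, then read 13.5 N at the stop. After lifting off, the handle stayed down for about 0.75 s and showed as locked in both views.
- **Release:** I pressed the tab down about 18 mm. The force reached 7.6 N and then dropped to 1.9 N as the handle let go.

**Last checks:**
- **Handle:** it is open, with the grip top at side pixel (312,188) against (312,187) at the start.
- **Tab:** it looks back up, but I judged that by eye and did not measure its angle.
- **Cap:** it sits visibly lower on the housing than before. Its exact travel was not measured.
- **Loose parts:** those in view look undisturbed.
- **Arm:** it is clear, with the force reading near zero.

One thing did not go as planned: the tool tilted about 0.2 rad under load while pressing. It did not affect the work.

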